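# Open the glue and hold the hoop clamp open at its mark

### The job

I am about to glue the lap of a sieve hoop and will have both hands full. Lift the loose cap off the glue bottle and set it down, open end down, into the wide round pocket of the wooden bench block without dropping it; then take the hoop clamp by its wooden handle, pull the sliding jaw back against the springs until its pointer lines up with the line on the index clip, and finish while still holding it there by the handle. Leave the bottle standing where it is and do not disturb the other things on the bench.

Things in the scene. Friction and masses are not known exactly. Their poses are not given: they have to be found in the camera images.
- clamp: fixed hoop clamp: grey plate 330 x 130 x 12 mm; at its far end (+x) a fixed jaw (top 72 mm above the bench), then the sliding jaw (84 mm wide, top 61 mm), two rods with coil springs (tops 47 mm) and an end bracket (top 60 mm) at -x. Origin: centre of the plate's underside, bench level; the handle starts 81 mm from it along x. x along the rods, y to the side with rule and index clip, z up.
- carriage (a joint): the clamp's sliding jaw, in m: 0 = shut against the fixed jaw (where the springs push it, and where it starts), growing as it is pulled along the clamp's -x direction; stops at 0.075. The springs always push it shut: about 8 N at 0, 16 N at 0.05; if let go it runs back.
- handle: upright turned-wood handle on the top of the sliding jaw, moving with it (a revolving grip: it can turn about its own upright axis): a neck 20 mm across, then an egg-shaped grip 32 mm across at its widest, whole height 75 mm. Origin: centre of its foot on the jaw's top, 61 mm above the bench; z up.
- handle_grip (a point): middle of the egg-shaped grip of the handle (32 mm across here), 109 mm above the bench, 27 mm below the handle's top; it moves with the sliding jaw and keeps its distance from the pointer.
- pointer (a point): tip of the pointer, a steel tongue 3 mm wide on the +y side of the sliding jaw, level with the jaw's handle along the clamp's x; 20 mm above the bench. Axes as the clamp's.
- clip_line (a point): the mark: inner end of the black line across the index clip, an aluminium saddle 12 mm (along the rods) x 18 mm fixed on the plate's +y edge, 30 to 55 mm behind the pointer's starting place (along the clamp's -x); 20 mm above the bench. Axes as the clamp's. The pointer passes beside it with its tip at the line's end: the clip is no stop.
- bottle: upright white glue bottle standing loose on the bench, about 0.4 kg: 60 mm across, shoulder flat 118 mm above the bench, on it a neck 28 mm across and 10 mm high and a nozzle whose tip is 152 mm above the bench. Origin: centre of its underside; z up.
- cap: loose grey cap over the bottle's nozzle, standing on the shoulder, not screwed: an upside-down cup 48 mm high, 40 mm across at the open bottom edge, 37 mm at the closed top, about 20 g. It must rise 36 mm to clear the nozzle. Origin: centre of its open bottom edge; z up, towards the closed top.
- pocket (a point): centre of the floor of the wide round pocket in the bench block, 12 mm above the bench; pocket 48 mm across, 14 mm deep. The block, wood, fixed, 156 x 80 x 26 mm, reaches 44 mm to +x and 112 mm to -x of this point (the point's axes are the block's); 84 mm to -x two steel nail punches stand in it, tops 52 mm above the bench.
- hoop: bystander: bent-wood sieve hoop lying flat, 180 mm across, 65 mm high. Origin: centre of its underside.
- hammer: bystander: hammer lying on the bench, 270 mm long. Origin: underside near its middle.
- tin: bystander: closed round steel tin, 72 mm across, 60 mm high. Origin: centre of its underside.
- tape: bystander: tape measure standing on its edge, 70 x 36 x 60 mm. Origin: centre of its underside.
Mind the look-alikes: they are no part of the job. Leave any orange look-alike of the cap alone.

How it is judged (in metres and radians):
On the way, in this order (a step that is already met when the one before it is completed fails the run):
1. the cap stands upright on the floor of the block's pocket, let go, while the jaw is still shut (horizontal distance between cap and pocket below 0.01 m and z of cap in the frame of pocket between -0.004 and 0.004 m and angle between cap's own z axis and vertical below 0.12 rad and contact force between the fingers and cap below 0.1 N and value of joint carriage below 0.01 m), for 0.2 s.
2. the jaw is pulled back by its handle until the pointer is within 4 mm of the clip's line (x of pointer in the frame of clip_line between -0.004 and 0.004 m and contact force between the fingers and handle above 4 N), for 0.3 s.
At the end, for the whole second after the job is handed in: The fingers still hold the handle (more than 4 N) with the jaw still and its pointer within 4 mm of the clip's line along the rods; the cap stands upright, open end down, on the pocket's floor; the bottle stands upright within 40 mm of where it was (all of step 2 and velocity of joint carriage between -0.01 and 0.01 m/s and horizontal distance between cap and pocket below 0.01 m and z of cap in the frame of pocket between -0.004 and 0.004 m and angle between cap's own z axis and vertical below 0.12 rad and angle between bottle's own z axis and vertical below 0.1 rad and distance of bottle from where it was at the start of the episode below 0.04 m); the arm keeps its last pose, push and grip.
It fails at once if the bottle is tipped by more than 0.35 rad (angle between bottle's own z axis and vertical above 0.35 rad).
It fails at once if the cap is dropped or thrown (falls more than about 20 mm) (contact force between the fingers and cap below 0.02 N and linear speed of cap above 0.65 m/s).
It fails at once if a bystander is pushed more than 40 mm (distance of any of hoop, hammer, tin, tape from where it was at the start of the episode above 0.04 m).
It also fails if it takes over 56 s, if anything falls off the work surface, if the arm or the gripper's body presses on something with over 40 N, if the wrist force passes 120 N, or if a joint passes its speed limit or range.

### The arm

A 6-joint arm with a two-finger parallel gripper is mounted at the origin on the work surface. World frame = base frame: x ahead of the robot, y to its left, z up, the work surface at z = 0. Lengths are in m, angles in degrees, forces in N, time in s.
With the tool pointing down it reaches from about 0.25 to 0.8 m from the base axis. Payload 3.9 kg.
Tool frame: the origin (TCP) lies between the finger pads; the fingertips stand 14 mm ahead of it and the grasp point (between the pads) lies 5 mm behind it; z points along the fingers, y is the line along which they close (so a half turn about z gives the same grasp; the last joint's range is limited). The gripper opens to 85 mm and grips with 20 to 120 N. Pads are 22 mm wide; open, the fingers measure 114 mm over their backs; the gripper's body (76 mm by 85 mm) begins 54 mm behind the grasp point. The pads swing forward as they close: fully open they stand 13 mm farther back than shut.
Start: joints at [67.036, 14.897, -7.913, 67.191, 0, 90], TCP at [0.205, 0.483, 0.245] pointing down, gripper open.
Joint ranges: [-159.42, 159.42], [-47.68, 98.78], [-73.54, 78.23], [-108.79, 121.32], [-90, 84.71], [-180, 180]. Speed limits (degrees/s): [147.25, 147.25, 180, 180, 180, 180].

### API

Orientations are given as [roll, pitch, yaw] about the fixed x, y, z axes, in that order (R = Rz(yaw) Ry(pitch) Rx(roll)).
In Python, from bench import bot, read_camera, get_calibration gives the robot as it stands.
- The arm moves only by the tool carry_out, never from a script. Its argument "commands" is a list of rows, each a list of 7 numbers: the closure in counts, from 0 (fully open) to 255 (shut), then the shift along the tool's x, y, z in m, then the turn, a rotation vector about the tool's x, y, z in rad. In form: [[jaw, x, y, z, ax, ay, az], ...]. A call has 1 to 10 rows; each row shifts and turns the commanded pose from where the row before left it, along the tool's axes as they then stand; what a row does not reach is not made up. A row lasts 1/12 s, in which the tool goes at most 41.7 mm and 7.16 degrees, less where a joint would pass 70% of its speed; a pose out of reach is approached as far as the arm can. A call with a gripper value outside its range is refused whole. The fingers move at their own pace and stop on an object; "squeeze" is the grip in N (left out, the last holds). Time passes only in rows, so rows that do not move let the fingers close. It gives the time, the measured TCP pose, the force, the opening and the grip force at its end, in the units of the state.
- bot.read_state(): the state, without advancing time (a new reading comes with each control period).
- read_camera(name): name is "scene" or "top" or "wrist"; returns the picture (420x560x3 uint8, red, green, blue); there is no depth.
- get_calibration(name): a dict with "vfov" (degrees; the focal length in pixels is half the picture's height over the tangent of half this angle, whatever the lens; pixels are square), "cx", "cy" (the principal point, pixels), "cam_to_world" (4x4, takes a point from camera to world coordinates); the wrist camera has in their place "T_tool_cam" (4x4, takes a point from camera to tool coordinates, whose origin is the TCP and whose axes are the flange's). Camera axes: x right, y down, z forward; pixel columns grow to the right and rows downward; lengths in m; the calibration is good to about 2 mm. A picture is of the moment at which its call begins: read the wrist's pose just before it. get_calibration takes no time and is no camera call.
- bot.sign_off(): hands the job in; it is judged then, once.
The state is a dict: "time_s": time; "joints": joint angles; "qvel": joint speeds; "joint_torque": joint torques, N m; "ee_pos": TCP position; "tcp_rot": TCP orientation; "ft_force": force on the tool from outside, world axes, zero at the start; "wrist_torque": the same for the moment, N m; "gripper_width": opening from 0.0 (shut) to 1.0 (fully open); "grip_force": force on a finger pad.
Only numpy, scipy, OpenCV 4.12 (cv2) and the standard library are available. Lean on these libraries where they do the work, as an engineer would, in place of code of your own. Each camera call takes 0.05 s, during which the arm holds its last target. There are 200 camera calls.

## Working session

There is one attempt and no reset: what is moved stays moved. The work goes in short steps, Python scripts to look and compute and a tool call to move; the robot and the scene stay as the last step left them, time stands still between calls to the robot, and variables do not carry over. Pictures are saved under pics/ and viewed, at most 10 in all, crops included, and the job is handed in when it is done.

Besides the shell and the picture viewer there is one more tool, called after "Request:" as a command line: name --pt "numbers of a row" for each row, then --argument value for the rest. carry_out: Moves the arm, as the interface text tells. Its arguments: {"type":"object","properties":{"commands":{"type":"array"},"squeeze":{"type":"number"}},"required":["commands"]}

```bash
mkdir -p pics
cat > h.py <<'E'
import numpy as np, cv2
from bench import bot, read_camera, get_calibration
def snap(n,fn):
    im=read_camera(n); cv2.imwrite('pics/'+fn,cv2.cvtColor(im,cv2.COLOR_RGB2BGR)); return im
def cal(n,st=None):
    from scipy.spatial.transform import Rotation as R
    c=get_calibration(n); f=210/np.tan(np.radians(c['vfov'])/2)
    if 'cam_to_world' in c: T=np.array(c['cam_to_world'])
    else:
        W=np.eye(4); W[:3,:3]=R.from_euler('xyz',st['tcp_rot'],degrees=True).as_matrix(); W[:3,3]=st['ee_pos']; T=W@np.array(c['T_tool_cam'])
    return f,c['cx'],c['cy'],T
def ray(C,u,v,z):
    f,cx,cy,T=C; d=T[:3,:3]@np.array([(u-cx)/f,(v-cy)/f,1]); o=T[:3,3]
    return o+d*(z-o[2])/d[2]
def proj(C,p):
    f,cx,cy,T=C; q=np.linalg.inv(T)@np.append(p,1); return np.array([f*q[0]/q[2]+cx,f*q[1]/q[2]+cy])
E
python3 - <<'E'
from h import *
print(bot.read_state())
a=snap('top','top0.png');b=snap('scene','scene0.png');c=snap('wrist','w0.png')
for n in('top','scene','wrist'):print(get_calibration(n))
E
```

```text
{'time_s': 0.0, 'joints': array([ 6.70366244e+01,  1.49365746e+01, -7.98641527e+00,  6.71895545e+01,
        5.71265583e-04,  9.00004175e+01]), 'qvel': array([ 0.00248367,  0.02765682,  0.03112451, -0.01138235,  0.04963516,
       -0.0155484 ]), 'joint_torque': array([-1.36491817e-03, -4.05675602e+01,  2.53923047e+01,  1.88073231e-02,
       -1.78484975e-04, -8.77900845e-06]), 'ee_pos': array([0.20456684, 0.48279489, 0.24445283]), 'tcp_rot': array([-1.79887456e+02, -5.70444370e-04,  1.57036206e+02]), 'ft_force': array([0.72534518, 0.1347205 , 0.67948258]), 'wrist_torque': array([0.05966912, 0.01840416, 0.0270914 ]), 'grip_force': 0.0, 'gripper_width': 1.000549137804763}
{'vfov': 43.85153631380984, 'cx': 280.2694405047859, 'cy': 211.11259330223297, 'cam_to_world': array([[ 2.63114465e-02, -9.84435114e-01,  1.73767703e-01,
         3.18453699e-01],
       [-9.99639049e-01, -2.68546195e-02, -7.75063444e-04,
        -1.03489395e-01],
       [ 5.42946521e-03, -1.73684588e-01, -9.84786365e-01,
         1.70712131e+00],
       [ 0.00000000e+00,  0.00000000e+00,  0.00000000e+00,
         1.00000000e+00]])}
{'vfov': 54.837402195003385, 'cx': 275.37728527876305, 'cy': 205.7795877669346, 'cam_to_world': array([[ 0.50186101,  0.73325838, -0.45876755,  1.06641097],
       [ 0.8649116 , -0.43031813,  0.25836839, -0.36472054],
       [-0.00796521, -0.5264584 , -0.85016358,  0.99248438],
       [ 0.        ,  0.        ,  0.        ,  1.        ]])}
{'vfov': 65.09003732737011, 'cx': 283.63853508390116, 'cy': 212.15238177438397, 'T_tool_cam': array([[-7.07354183e-04, -9.44787767e-01, -3.27682126e-01,
         8.45309663e-02],
       [ 9.99999746e-01, -6.39510957e-04, -3.14792495e-04,
        -9.61237727e-04],
       [ 8.78557881e-05, -3.27682265e-01,  9.44787979e-01,
        -1.28663437e-01],
       [ 0.00000000e+00,  0.00000000e+00,  0.00000000e+00,
         1.00000000e+00]])}
```

View pics/top0.png

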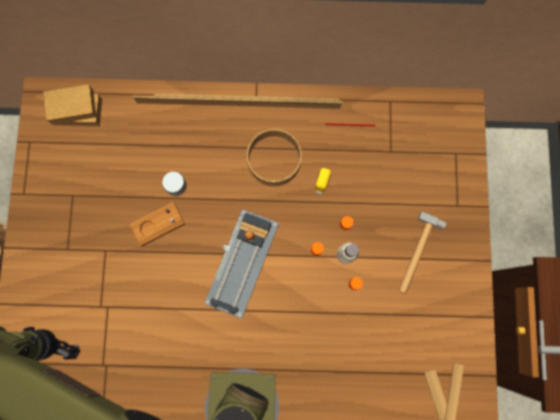

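View pics/scene0.png

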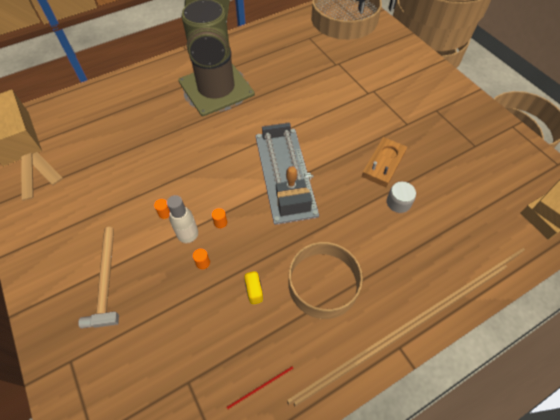

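The top view shows the clamp (242,263), block (157,223), bottle with grey cap (348,252), three orange caps (347,222), (317,248), (356,283), tin (173,183), hoop (274,157), tape (323,180) and hammer (420,250). In the scene view the grey cap is at (177,205) and the wooden handle at (291,177).

Run:
```python
from h import *
T=cal('top');S=cal('scene');st=bot.read_state()
print('proj base',proj(T,[0,0,0]),proj(S,[0,0,0]),'tcp',proj(T,st['ee_pos']),proj(S,st['ee_pos']))
print('bottle top?',ray(T,350,251,.166),ray(S,176,201,.166),'handle',ray(T,249,234,.13),ray(S,291.5,170,.136))
print('block',ray(T,157,223,.026),'tin',ray(T,173,182,.06),ray(S,403,190,.06))
t=cv2.imread('pics/top0.png');s=cv2.imread('pics/scene0.png')
r=lambda i,x,y,w,h:cv2.resize(i[y:y+h,x:x+w],(400,300),interpolation=cv2.INTER_CUBIC)
cv2.imwrite('pics/crop1.png',np.vstack([np.hstack([r(t,200,200,100,75)*1,r(t,310,215,80,60)]),np.hstack([r(t,120,190,80,60),r(s,250,120,100,75)])]))
```

```text
proj base [241.40735368 405.97487204] [215.29500089  87.67658677] tcp [ 60.87417813 339.81971039] [374.65916013  10.53231052]
bottle top? [ 0.47609792 -0.31431598  0.166     ] [ 0.48666085 -0.3145423   0.166     ] handle [ 0.52339806 -0.01140814  0.13      ] [ 0.52991339 -0.01224999  0.136     ]
block [0.56487602 0.29522428 0.026     ] tin [0.69520392 0.24452349 0.06      ] [0.69759858 0.24915022 0.06      ]
```

View pics/crop1.png

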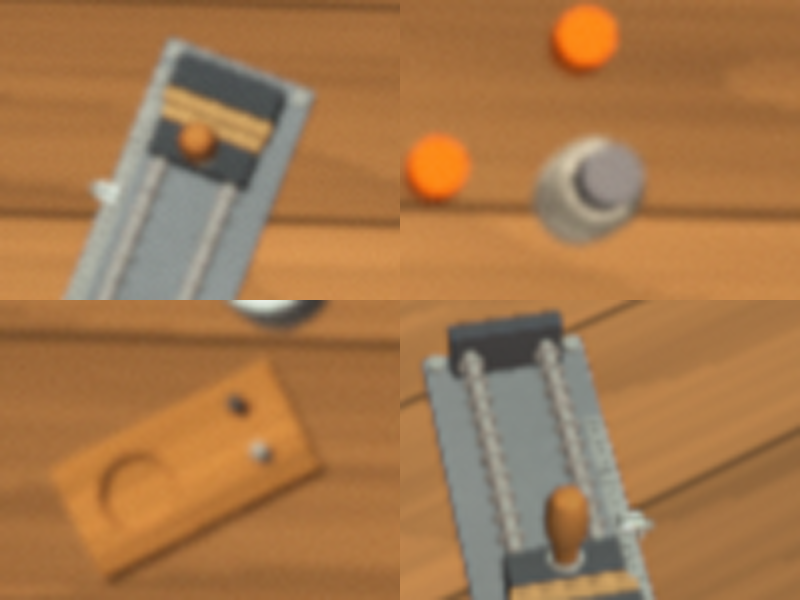

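The only grey cap-shaped thing is the one on the white bottle (352,250 in top). The orange look-alikes at (347,222), (317,248) and (356,283) are excluded. The crop confirms that the grey cap sits on the bottle. The pocket is at top (147.4,228.6) and the clip is on the left edge of the clamp, with the handle at top (249,235). I'll fly over the pocket first to measure it with the wrist camera.

Request:
carry_out --pt "0 -0.019 -0.001 0 0 0 0" --pt "0 -0.036 -0.001 0 0 0 0" --pt "0 -0.041 -0.001 0 0 0 0" --pt "0 -0.041 -0.001 0 0 0 0" --pt "0 -0.041 -0.001 0 0 0 0" --pt "0 -0.041 -0.001 0 0 0 0" --pt "0 -0.041 -0.001 0 0 0 0" --pt "0 -0.041 -0.001 0 0 0 0" --pt "0 -0.036 -0.001 0 0 0 0" --pt "0 -0.02 -0.001 0 0 0 0"

```text
time_s: 0.98
ee_pos: [0.5331, 0.3326, 0.2445]
tcp_rot: [-180.0, 0.1, 156.8]
ft_force: [0.7, 0.0, 0.1]
gripper_width: 0.994
grip_force: 0.0
```

Request:
carry_out --pt "0 0 0 0 0 0 0.11" --pt "0 0 0 0 0 0 0.11" --pt "0 0 0 0 0 0 0.11" --pt "0 0 0 0 0 0 0.11" --pt "0 0 0 0 0 0 0.11" --pt "0 0 0 0 0 0 0.1" --pt "0 0 0 0 0 0 0" --pt "0 0 0 0 0 0 0"

```text
time_s: 1.65
ee_pos: [0.5295, 0.3348, 0.245]
tcp_rot: [-180.0, 0.0, 119.9]
ft_force: [0.1, -0.4, -0.2]
gripper_width: 1.001
grip_force: 0.0
```

Run:
```python
from h import *
st=bot.read_state();W=cal('wrist',st);im=snap('wrist','w1.png')
print(st['time_s'],st['ee_pos'],st['tcp_rot'],st['joints'])
print('pocket top est',ray(cal('top'),147.4,228.6,.02),'proj in wrist',proj(W,ray(cal('top'),147.4,228.6,.02)))
```

```text
1.65 [0.52949942 0.33478311 0.2449503 ] [-1.79959895e+02  3.97146973e-03  1.19939835e+02] [ 3.23048013e+01  2.51130628e+01  7.42149024e+00  7.23486617e+01
 -2.31318205e-03  9.23649682e+01]
pocket top est [0.54647102 0.32664869 0.02      ] proj in wrist [294.04392117 192.49062007]
```

View pics/w1.png

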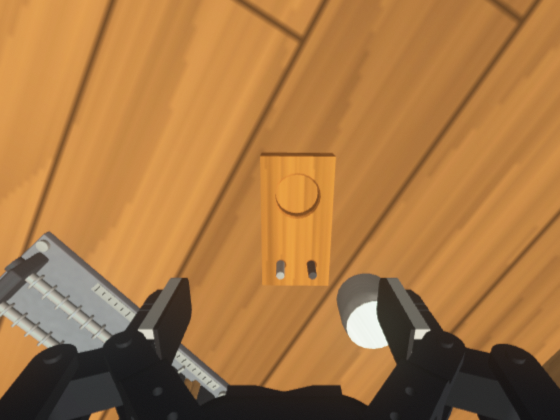

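The wrist view shows the block upright with its pocket at (297.5,194) and the punches at (280,270) and (312,270). This agrees with the top estimate to a few px. Next I fly to the bottle.

Request:
carry_out --pt "0 -0.016 -0.011 0 0 0 0" --pt "0 -0.026 -0.018 0 0 0 0" --pt "0 -0.0325 -0.022 0 0 0 0" --pt "0 -0.0325 -0.022 0 0 0 0" --pt "0 -0.0325 -0.022 0 0 0 0" --pt "0 -0.0325 -0.022 0 0 0 0" --pt "0 -0.0325 -0.022 0 0 0 0" --pt "0 -0.0325 -0.022 0 0 0 0" --pt "0 -0.0325 -0.022 0 0 0 0"

```text
time_s: 2.45
ee_pos: [0.5042, 0.0084, 0.2455]
tcp_rot: [180.0, 0.0, 119.9]
ft_force: [-0.1, -0.5, -0.0]
gripper_width: 1.001
grip_force: 0.0
```

Request:
carry_out --pt "0 -0.0325 -0.022 0 0 0 0" --pt "0 -0.0325 -0.022 0 0 0 0" --pt "0 -0.0325 -0.022 0 0 0 0" --pt "0 -0.0325 -0.022 0 0 0 0" --pt "0 -0.0325 -0.022 0 0 0 0" --pt "0 -0.0325 -0.022 0 0 0 0" --pt "0 -0.0325 -0.022 0 0 0 0" --pt "0 -0.026 -0.018 0 0 0 0" --pt "0 -0.016 -0.011 0 0 0 0" --pt "0 0 0 0 0 0 0"

```text
time_s: 3.28
ee_pos: [0.4794, -0.3189, 0.2449]
tcp_rot: [-180.0, 0.1, 119.6]
ft_force: [-0.4, 0.6, 0.1]
gripper_width: 0.997
grip_force: 0.0
```

Request:
carry_out --pt "0 0 0 0 0 0 0" --pt "0 0 0 0 0 0 0" --pt "0 0 0 0 0 0 0"

```text
time_s: 3.53
ee_pos: [0.4798, -0.3135, 0.2453]
tcp_rot: [180.0, -0.0, 119.9]
ft_force: [-0.4, -0.1, -0.5]
gripper_width: 1.001
grip_force: 0.0
```

Run:
```python
from h import *
st=bot.read_state();W=cal('wrist',st);im=snap('wrist','w2.png')
print(st['time_s'],st['ee_pos'],st['tcp_rot'],st['joints'])
p=ray(cal('top'),352,250,.166); print('cap est',p,proj(W,p))
s1={'ee_pos':[.52949942,.33478311,.2449503],'tcp_rot':[-179.96,0.004,119.94]}
W1=cal('wrist',s1); print('pocket',ray(W1,297.5,194,.026),'axis',ray(W1,297.5,194,.026)-ray(W1,296.3,285,.026),'edge',ray(W1,298,155,.026),'w',ray(W1,262.5,194,.026)-ray(W1,334.5,194,.026))
```

```text
3.5333 [ 0.47984146 -0.31350933  0.2453293 ] [ 1.79996672e+02 -3.74596401e-02  1.19906227e+02] [-3.31696574e+01  1.96816233e+01 -1.00677898e+00  6.93434899e+01
  1.99295476e-02  2.69241109e+01]
cap est [ 0.47922654 -0.32023486  0.166     ] [279.18537927 236.0862614 ]
pocket [0.5496205  0.32842484 0.026     ] axis [-0.05716353  0.09915843  0.        ] edge [0.52827467 0.36542211 0.026     ] w [-0.06847146 -0.03938097  0.        ]
```

View pics/w2.png

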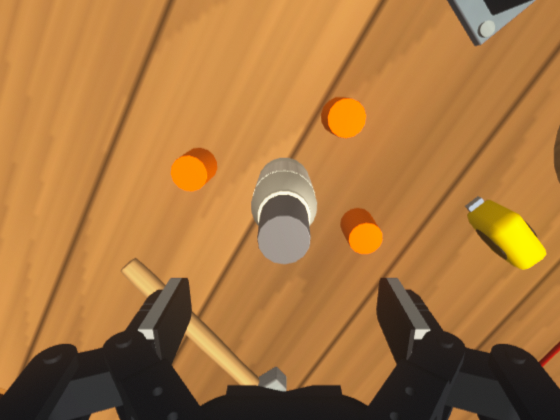

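The wrist view shows the grey cap top at about (284,235) on the bottle, with the orange caps clear of it at (190,172), (347,118) and (364,238). I'll refine the cap with a mask.

Run:
```python
from h import *
st=bot.read_state();W=cal('wrist',st);im=cv2.imread('pics/w2.png')
hsv=cv2.cvtColor(im,cv2.COLOR_BGR2HSV); print(hsv[235,284],hsv[205,284])
c=hsv[235,284].astype(int)
m=((hsv[...,1]<60)&(abs(hsv[...,2].astype(int)-c[2])<14)).astype(np.uint8)
n,l,s,ce=cv2.connectedComponentsWithStats(m); k=l[235,284]; print(s[k],ce[k])
b=s[k]; u,v=b[0]+(b[2]-1)/2,b[1]+(b[3]-1)/2
for uv in((u,v),ce[k]):
  p=ray(W,*uv,.166);d=p-st['ee_pos']; y=np.radians(st['tcp_rot'][2])
  print(p,'tool x,y',d[0]*np.cos(y)+d[1]*np.sin(y),d[0]*np.sin(y)-d[1]*np.cos(y))
print('diam',np.linalg.norm(ray(W,b[0],v,.166)-ray(W,b[0]+b[2],v,.166)))
```

```text
[ 13  30 162] [13 52 89]
[ 258  217   52   47 1897] [283.68054823 239.46916183]
[ 0.48341055 -0.32129095  0.166     ] tool x,y -0.008532189415608706 -0.0009228377386026171
[ 0.48331982 -0.3208831   0.166     ] tool x,y -0.008133434589483372 -0.0007980668797300879
diam 0.035859210264389006
```

Request:
carry_out --pt "0 -0.004 -0.0005 0.01 0 0 0" --pt "0 -0.0045 -0.0005 0.015 0 0 0" --pt "0 0 0 0.02 0 0 0" --pt "0 0 0 0.02 0 0 0" --pt "0 0 0 0.015 0 0 0" --pt "0 0 0 0.01 0 0 0" --pt "0 0 0 0.005 0 0 0" --pt "0 0 0 0 0 0 0" --pt "0 0 0 0 0 0 0"

```text
time_s: 4.33
ee_pos: [0.4835, -0.3226, 0.1506]
tcp_rot: [180.0, 0.0, 119.8]
ft_force: [-0.7, -0.6, 0.2]
gripper_width: 1.0
grip_force: 0.0
```

Run:
```python
from h import *
st=bot.read_state();im=snap('wrist','w3.png');print(st['ee_pos'],st['tcp_rot'])
im=cv2.imread('pics/w3.png');s=snap('scene','s3.png');s=cv2.imread('pics/s3.png')[140:260,120:280]
cv2.imwrite('pics/c3.png',np.hstack([cv2.resize(im,(400,300)),cv2.resize(s,(400,300))]))
```

```text
[ 0.48353456 -0.32255374  0.1506239 ] [1.79987879e+02 2.74006707e-02 1.19822510e+02]
```

View pics/c3.png

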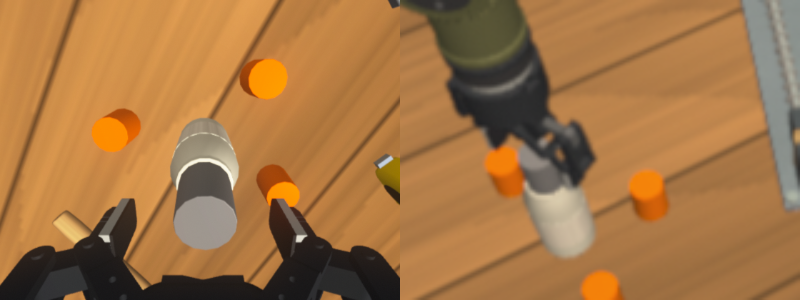

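The cap top sits centred between the two pads (half-size view: 206,220, with the pads at 118 and 288). I'll close gently.

Request:
carry_out --pt "255 0 0 0 0 0 0" --pt "255 0 0 0 0 0 0" --pt "255 0 0 0 0 0 0" --pt "255 0 0 0 0 0 0" --pt "255 0 0 0 0 0 0" --pt "255 0 0 0 0 0 0" --pt "255 0 0 0 0 0 0" --pt "255 0 0 0 0 0 0" --pt "255 0 0 0 0 0 0" --pt "255 0 0 0 0 0 0" --squeeze 25

```text
time_s: 5.27
ee_pos: [0.4835, -0.3229, 0.1509]
tcp_rot: [180.0, 0.1, 119.8]
ft_force: [-0.1, 0.6, 5.2]
gripper_width: 0.441
grip_force: 25.5
```

Request:
carry_out --pt "255 0 0 -0.004 0 0 0" --pt "255 0 0 -0.006 0 0 0" --pt "255 0 0 -0.01 0 0 0" --pt "255 0 0 -0.01 0 0 0" --pt "255 0 0 -0.01 0 0 0" --pt "255 0 0 -0.01 0 0 0" --pt "255 0 0 -0.01 0 0 0" --pt "255 0 0 -0.01 0 0 0" --pt "255 0 0 0 0 0 0" --pt "255 0 0 0 0 0 0"

```text
time_s: 6.1
ee_pos: [0.4837, -0.3229, 0.2212]
tcp_rot: [180.0, 0.1, 119.8]
ft_force: [-0.2, -0.5, -0.7]
gripper_width: 0.44
grip_force: 25.1
```

Run:
```python
from h import *
st=bot.read_state();im=snap('wrist','w4.png');print(st['ee_pos'],st['tcp_rot'])
im=cv2.imread('pics/w4.png');s=snap('scene','s4.png');s=cv2.imread('pics/s4.png')[120:240,120:280]
cv2.imwrite('pics/c4.png',np.hstack([cv2.resize(im,(400,300)),cv2.resize(s,(400,300))]))
```

```text
[ 0.48366189 -0.32292596  0.22122376] [1.79954860e+02 9.50053660e-02 1.19794761e+02]
```

View pics/c4.png

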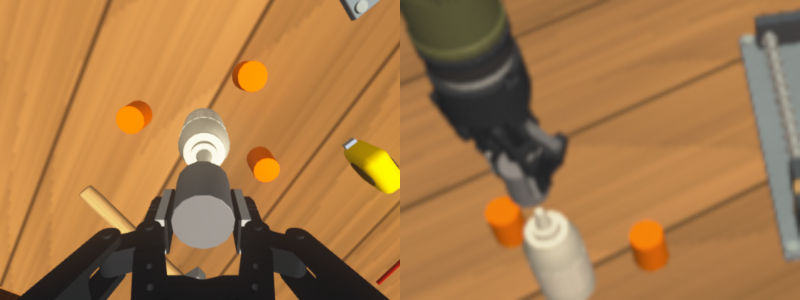

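The cap is held and clear of the nozzle, and the bottle is standing. I'll carry it to the block and, on the way, measure the cap's offset in the hand.

Request:
carry_out --pt "255 0.016 0.0115 0 0 0 0" --pt "255 0.0257 0.0183 0 0 0 0" --pt "255 0.0321 0.0229 0 0 0 0" --pt "255 0.0321 0.0229 0 0 0 0" --pt "255 0.0321 0.0229 0 0 0 0" --pt "255 0.0321 0.0229 0 0 0 0" --pt "255 0.0321 0.0229 0 0 0 0" --pt "255 0.0321 0.0229 0 0 0 0" --pt "255 0.0321 0.0229 0 0 0 0"

```text
time_s: 6.95
ee_pos: [0.515, 0.0049, 0.2196]
tcp_rot: [-179.9, -0.0, 119.8]
ft_force: [0.6, -0.1, -0.2]
gripper_width: 0.436
grip_force: 25.1
```

Request:
carry_out --pt "255 0.0321 0.0229 0 0 0 0" --pt "255 0.0321 0.0229 0 0 0 0" --pt "255 0.0321 0.0229 0 0 0 0" --pt "255 0.0321 0.0229 0 0 0 0" --pt "255 0.0321 0.0229 0 0 0 0" --pt "255 0.0321 0.0229 0 0 0 0" --pt "255 0.0321 0.0229 0 0 0 0" --pt "255 0.0257 0.0183 0 0 0 0" --pt "255 0.016 0.0115 0 0 0 0" --pt "255 0 0 0 0 0 0"

```text
time_s: 7.78
ee_pos: [0.5481, 0.333, 0.2186]
tcp_rot: [-180.0, -0.1, 120.1]
ft_force: [1.0, 0.0, -0.7]
gripper_width: 0.438
grip_force: 25.2
```

Request:
carry_out --pt "255 0 0 0 0 0 0" --pt "255 0 0 0 0 0 0" --pt "255 0 0 0 0 0 0" --pt "255 0 0 0 0 0 0"

```text
time_s: 8.12
ee_pos: [0.5483, 0.3273, 0.2203]
tcp_rot: [-180.0, 0.0, 119.7]
ft_force: [-0.1, 0.5, 0.7]
gripper_width: 0.436
grip_force: 25.2
```

```bash
cat >> h.py <<'E'
def capoff(st,im):
    W=cal('wrist',st); g=cv2.cvtColor(im,cv2.COLOR_RGB2HSV)
    s=g[306,284].astype(int)
    m=((g[...,1]<60)&(abs(g[...,2].astype(int)-s[2])<14)).astype(np.uint8)
    m=cv2.morphologyEx(m,cv2.MORPH_OPEN,np.ones((9,9),np.uint8))
    n,l,S,ce=cv2.connectedComponentsWithStats(m);b=S[l[306,284]]
    u,v=b[0]+b[2]/2-.5,b[1]+b[3]/2-.5; p=ray(W,u,v,st['ee_pos'][2]+.0154)
    return b,p,p-st['ee_pos'],np.linalg.norm(ray(W,b[0],v,p[2])-ray(W,b[0]+b[2],v,p[2]))
E
python3 - <<'E'
from h import *
st=bot.read_state();im=snap('wrist','w5.png');print(st['time_s'],st['ee_pos'],st['tcp_rot']);print(capoff(st,im))
W=cal('wrist',st);print('expected pocket px',proj(W,[.5496,.3284,.026]))
E
```

```text
8.1167 [0.54834063 0.32731146 0.22031296] [-1.79965549e+02  1.12809815e-02  1.19702664e+02]
(array([ 242,  274,   86,   74, 5030], dtype=int32), array([0.54674198, 0.32910079, 0.23571296]), array([-0.00159865,  0.00178933,  0.0154    ]), np.float64(0.034952333232615714))
expected pocket px [286.14930267 185.57454637]
```

Run:
```python
import cv2
im=cv2.imread('pics/w5.png'); cv2.imwrite('pics/c5.png',cv2.resize(im[130:280,200:400],(800,600),interpolation=cv2.INTER_CUBIC))
```

```text
(no output)
```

View pics/c5.png

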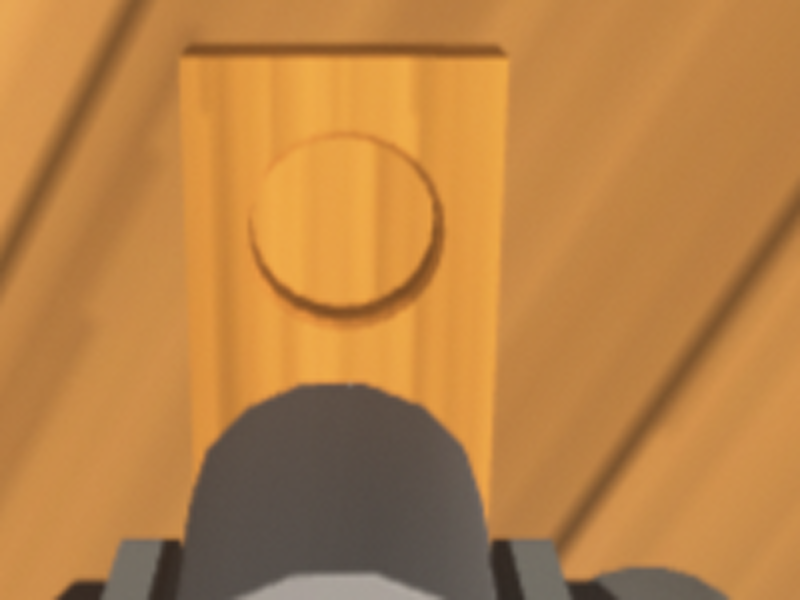

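The rim centre is at wrist px (286.5,187), within 1.5 px of the predicted place. The cap needs about -3.5 mm x and +2.5 mm y in tool axes. I'll descend.

Request:
carry_out --pt "255 -0.0034 0.0025 0.01 0 0 0" --pt "255 0 0 0.022 0 0 0" --pt "255 0 0 0.025 0 0 0" --pt "255 0 0 0.025 0 0 0" --pt "255 0 0 0.02 0 0 0" --pt "255 0 0 0.015 0 0 0" --pt "255 0 0 0.008 0 0 0" --pt "255 0 0 0 0 0 0" --pt "255 0 0 0 0 0 0" --pt "255 0 0 0 0 0 0"

```text
time_s: 9.0
ee_pos: [0.5532, 0.3272, 0.0964]
tcp_rot: [179.9, -0.0, 119.8]
ft_force: [-0.4, -0.6, 0.1]
gripper_width: 0.438
grip_force: 25.2
```

Request:
carry_out --pt "255 0 0 0.008 0 0 0" --pt "255 0 0 0.008 0 0 0" --pt "255 0 0 0.006 0 0 0" --pt "255 0 0 0.005 0 0 0" --pt "255 0 0 0.004 0 0 0" --pt "255 0 0 0.003 0 0 0" --pt "255 0 0 0.002 0 0 0" --pt "255 0 0 0 0 0 0" --pt "255 0 0 0 0 0 0" --pt "255 0 0 0 0 0 0"

```text
time_s: 9.83
ee_pos: [0.5525, 0.3271, 0.0596]
tcp_rot: [180.0, 0.0, 119.8]
ft_force: [-0.2, -0.1, -1.0]
gripper_width: 0.437
grip_force: 25.2
```

Run:
```python
from h import *
st=bot.read_state();im=snap('wrist','w6.png');print(st['time_s'],st['ee_pos'],st['tcp_rot'],st['ft_force']);print(capoff(st,im))
im=cv2.imread('pics/w6.png');s=snap('scene','s6.png');s=cv2.imread('pics/s6.png')[110:200,340:460]
cv2.imwrite('pics/c6.png',np.hstack([cv2.resize(im,(400,300)),cv2.resize(s,(400,300))]))
```

```text
9.8333 [0.55247562 0.32710856 0.05958316] [1.79969318e+02 4.83436951e-04 1.19793678e+02] [-0.2385743 -0.1178441 -1.0460576]
(array([ 242,  274,   86,   73, 5003], dtype=int32), array([0.55074026, 0.32909238, 0.07498316]), array([-0.00173536,  0.00198383,  0.0154    ]), np.float64(0.03493233143186197))
```

View pics/c6.png

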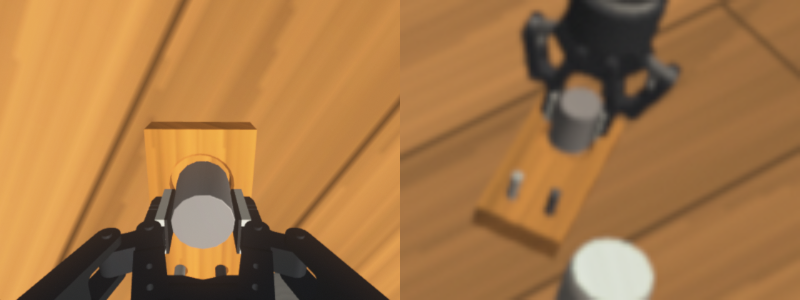

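The cap is just over the pocket with its lower edge at rim height. In the half-size view the cap edge is at v≈162 and the rim at v≈154. I'll measure the clearance numerically along the rows and columns.

Run:
```python
from h import *
st=bot.read_state();W=cal('wrist',st);im=cv2.imread('pics/w6.png').astype(int)
y=np.radians(st['tcp_rot'][2]);xt=np.array([np.cos(y),np.sin(y),0]);yt=np.array([np.sin(y),-np.cos(y),0])
P=np.array([.5502,.3272,.026]);C=np.array([.5507,.3291,.0267])
print('pred rim top',proj(W,P+.024*xt),'cap edge',proj(W,C+.02*xt),'rim L/R',proj(W,P-.024*yt),proj(W,P+.024*yt),'cap L/R',proj(W,C-.02*yt),proj(W,C+.02*yt))
print('block sides at pocket x',proj(W,P-.04*yt),proj(W,P+.04*yt),'block top edge',proj(W,P+.044*xt))
for u in(284,288): print(u,[(v,*im[v,u,::-1]) for v in range(296,336,2)])
for u in(): pass
print('row340',[(u,*im[345,u,::-1]) for u in list(range(226,258,3))+list(range(316,350,3))])
for v in(260,270):print(v,[(u,im[v,u,2],im[v,u,0]) for u in list(range(200,220,2))+list(range(345,372,2))])
print([(v,im[v,250,2]) for v in range(238,272,2)])
print('top col',[(v,*im[v,284,::-1]) for v in range(200,240,2)])
```

```text
pred rim top [281.43430198 216.5607174 ] cap edge [284.06608853 221.66790216] rim L/R [237.78979453 257.7687934 ] [325.32414885 257.67234409] cap L/R [247.37331335 256.03553699] [320.7734329  255.95494248]
block sides at pocket x [208.60410505 257.80095152] [354.49469804 257.64020265] block top edge [281.31934598 179.28309145]
284 [(296, np.int64(175), np.int64(166), np.int64(160)), (298, np.int64(176), np.int64(168), np.int64(161)), (300, np.int64(176), np.int64(167), np.int64(162)), (302, np.int64(176), np.int64(167), np.int64(161)), (304, np.int64(175), np.int64(167), np.int64(160)), (306, np.int64(177), np.int64(167), np.int64(162)), (308, np.int64(175), np.int64(167), np.int64(160)), (310, np.int64(175), np.int64(168), np.int64(161)), (312, np.int64(174), np.int64(167), np.int64(159)), (314, np.int64(175), np.int64(168), np.int64(159)), (316, np.int64(175), np.int64(168), np.int64(159)), (318, np.int64(175), np.int64(168), np.int64(159)), (320, np.int64(176), np.int64(168), np.int64(159)), (322, np.int64(176), np.int64(168), np.int64(159)), (324, np.int64(176), np.int64(167), np
[... 4897 characters left out ...]
2, np.int64(234), np.int64(164), np.int64(70)), (214, np.int64(232), np.int64(159), np.int64(69)), (216, np.int64(211), np.int64(134), np.int64(59)), (218, np.int64(236), np.int64(165), np.int64(72)), (220, np.int64(238), np.int64(169), np.int64(74)), (222, np.int64(238), np.int64(169), np.int64(75)), (224, np.int64(236), np.int64(166), np.int64(74)), (226, np.int64(121), np.int64(93), np.int64(73)), (228, np.int64(102), np.int64(85), np.int64(73)), (230, np.int64(100), np.int64(84), np.int64(73)), (232, np.int64(100), np.int64(84), np.int64(73)), (234, np.int64(99), np.int64(84), np.int64(72)), (236, np.int64(99), np.int64(83), np.int64(73)), (238, np.int64(98), np.int64(83), np.int64(73))]
```

Rim and cap edges put the cap about 1 mm off in x and 1.4 mm off in y. I'll correct that and lower slowly.

Request:
carry_out --pt "255 0.001 -0.0015 0 0 0 0" --pt "255 0 0 0 0 0 0" --pt "255 0 0 0.003 0 0 0" --pt "255 0 0 0.003 0 0 0" --pt "255 0 0 0.003 0 0 0" --pt "255 0 0 0.002 0 0 0" --pt "255 0 0 0.002 0 0 0" --pt "255 0 0 0 0 0 0" --pt "255 0 0 0 0 0 0" --pt "255 0 0 0 0 0 0"

```text
time_s: 10.77
ee_pos: [0.5505, 0.3271, 0.0463]
tcp_rot: [180.0, 0.0, 119.8]
ft_force: [1.3, 0.5, -1.2]
gripper_width: 0.434
grip_force: 25.2
```

Request:
carry_out --pt "255 0 0 0.001 0 0 0" --pt "255 0 0 0 0 0 0" --pt "255 0 0 0 0 0 0" --pt "255 0 0 0 0 0 0"

```text
time_s: 11.1
ee_pos: [0.5505, 0.3271, 0.0454]
tcp_rot: [180.0, -0.0, 119.8]
ft_force: [0.3, 0.5, 0.3]
gripper_width: 0.435
grip_force: 25.2
```

Request:
carry_out --pt "255 0 0 0.0005 0 0 0" --pt "255 0 0 0.0005 0 0 0" --pt "255 0 0 0 0 0 0" --pt "255 0 0 0 0 0 0"

```text
time_s: 11.43
ee_pos: [0.5506, 0.3272, 0.0449]
tcp_rot: [180.0, -0.0, 119.8]
ft_force: [-0.9, -0.4, 3.5]
gripper_width: 0.438
grip_force: 25.6
```

The cap touches the floor (3.5 N at the expected height), so I release it.

Request:
carry_out --pt "120 0 0 0 0 0 0" --pt "100 0 0 0 0 0 0" --pt "80 0 0 0 0 0 0" --pt "40 0 0 0 0 0 0" --pt "0 0 0 0 0 0 0" --pt "0 0 0 0 0 0 0" --pt "0 0 0 0 0 0 0" --pt "0 0 0 0 0 0 0"

```text
time_s: 12.1
ee_pos: [0.5505, 0.3271, 0.0442]
tcp_rot: [-180.0, 0.0, 119.8]
ft_force: [0.1, 1.1, 0.5]
gripper_width: 0.999
grip_force: 0.0
```

Request:
carry_out --pt "0 0 0 -0.01 0 0 0" --pt "0 0 0 -0.02 0 0 0" --pt "0 0 0 -0.03 0 0 0" --pt "0 0 0 -0.03 0 0 0" --pt "0 0 0 -0.035 0 0 0" --pt "0 0 0 -0.035 0 0 0" --pt "0 0 0 -0.025 0 0 0" --pt "0 0 0 -0.015 0 0 0" --pt "0 0 0 0 0 0 0" --pt "0 0 0 0 0 0 0"

```text
time_s: 12.93
ee_pos: [0.551, 0.3274, 0.2458]
tcp_rot: [179.8, -0.0, 119.8]
ft_force: [-0.3, -0.0, 0.2]
gripper_width: 0.999
grip_force: 0.0
```

Run:
```python
from h import *
st=bot.read_state();W=cal('wrist',st);im=snap('wrist','w7.png');snap('scene','s7.png');print(st['time_s'],st['ee_pos'],st['tcp_rot'])
print('expected cap top',proj(W,[.5502,.3272,.060]))
i=cv2.imread('pics/w7.png');h=cv2.cvtColor(i,cv2.COLOR_BGR2HSV)
u,v=proj(W,[.5502,.3272,.060]).astype(int);s=h[v,u].astype(int);print(s)
m=((h[...,1]<60)&(abs(h[...,2].astype(int)-s[2])<14)).astype(np.uint8)
n,l,S,ce=cv2.connectedComponentsWithStats(m);b=S[l[v,u]];print(b);
uu,vv=b[0]+b[2]/2-.5,b[1]+b[3]/2-.5
for z in(.06,.068,.074):print(z,ray(W,uu,vv,z),np.linalg.norm(ray(W,b[0],vv,z)-ray(W,b[0]+b[2],vv,z)))
```

```text
12.9333 [0.55096177 0.32742232 0.24579029] [ 1.79831808e+02 -7.34340964e-05  1.19795039e+02]
expected cap top [283.10519901 187.92038959]
[ 13  35 169]
[265 170  36  34 959]
0.06 [0.54896653 0.32815834 0.06      ] 0.03545271527439036
0.068 [0.54792939 0.32997698 0.068     ] 0.034550767645944815
0.074 [0.54715154 0.33134095 0.074     ] 0.0338743069246104
```

The cap stands at (0.549,0.328), round and level, and it bottomed out at the expected depth. Next, the clamp.

Request:
carry_out --pt "0 -0.0156 -0.0106 0 0 0 0" --pt "0 -0.0312 -0.0212 0 0 0 0" --pt "0 -0.0312 -0.0212 0 0 0 0" --pt "0 -0.0312 -0.0212 0 0 0 0" --pt "0 -0.0312 -0.0212 0 0 0 0" --pt "0 -0.0312 -0.0212 0 0 0 0" --pt "0 -0.0312 -0.0212 0 0 0 0" --pt "0 -0.0312 -0.0212 0 0 0 0" --pt "0 -0.0312 -0.0212 0 0 0 0" --pt "0 -0.0156 -0.0106 0 0 0 0"

```text
time_s: 13.87
ee_pos: [0.5223, -0.0149, 0.2424]
tcp_rot: [-179.8, -0.0, 119.6]
ft_force: [0.6, 0.2, 0.2]
gripper_width: 1.001
grip_force: 0.0
```

Request:
carry_out --pt "0 0 0 0 0 0 0.12" --pt "0 0 0 0 0 0 0.12" --pt "0 0 0 0 0 0 0.12" --pt "0 0 0 0 0 0 0.12" --pt "0 0 0 0 0 0 0.12" --pt "0 0 0 0 0 0 0.12" --pt "0 0 0 0 0 0 0.12" --pt "0 0 0 0 0 0 0" --pt "0 0 0 0 0 0 0"

```text
time_s: 14.62
ee_pos: [0.5234, -0.0114, 0.2429]
tcp_rot: [-179.8, 0.1, 71.8]
ft_force: [0.3, -0.3, -0.3]
gripper_width: 0.997
grip_force: 0.0
```

Run:
```python
from h import *
st=bot.read_state();im=snap('wrist','w8.png');print(st['time_s'],st['ee_pos'],st['tcp_rot'])
i=cv2.imread('pics/w8.png');cv2.imwrite('pics/c8.png',cv2.resize(i,(784,588),interpolation=cv2.INTER_CUBIC))
```

```text
14.6167 [ 0.52342465 -0.01136379  0.24285233] [-1.79836094e+02  5.05628516e-02  7.18381619e+01]
```

View pics/c8.png

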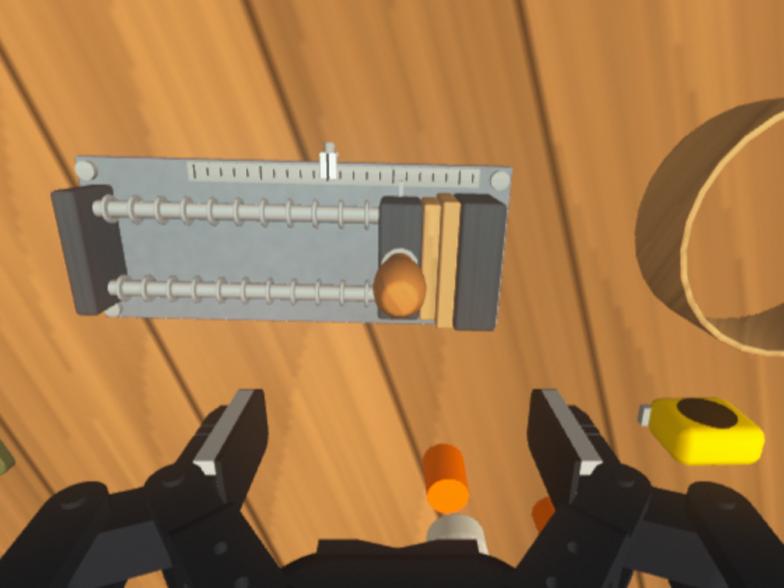

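The wrist view (1.4x) shows the handle's egg at (400,284), its foot ring at (400,258), the pointer tip at (401,184) and the clip with its black line at (328,165), inner end about (328,179). The plate's upper edge runs from (77,157) to (512,168).

Run:
```python
from h import *
st=bot.read_state();W=cal('wrist',st);i=cv2.imread('pics/w8.png')
r=lambda u,v,z:ray(W,u/1.4,v/1.4,z)
a,b=r(77,157,.012),r(512,168,.012);e=(b-a)[:2];L=np.linalg.norm(e);e/=L;n=np.array([-e[1],e[0]])
print('plate len',L,'yaw',np.degrees(np.arctan2(e[1],e[0])))
o=(a[:2]+b[:2])/2-.065*n; cl=lambda p:((p[:2]-o)@e,(p[:2]-o)@n)
print('origin',o)
for k,p in dict(egg=r(400,284,.109),foot=r(400,258,.061),pointer=r(401,184,.02),clip=r(328,179,.02),predgrip=np.array([*(o+.081*e)])).items():print(k,p,cl(p))
h=cv2.cvtColor(i,cv2.COLOR_BGR2HSV);m=((h[...,1]>140)&(h[...,0]<20)).astype(np.uint8)[165:235,260:312]
nn,l,S,ce=cv2.connectedComponentsWithStats(m);k=l[200-165,286-260];b=S[k];print('egg bbox',b[0]+260,b[1]+165,b[2:],ce[k]+[260,165])
g=cv2.cvtColor(i,cv2.COLOR_BGR2GRAY)
for v in(108,112,116,120,124,127):print(v,g[v,224:246])
for v in(130,132,134,136):print(v,g[v,278:296])
y=np.radians(st['tcp_rot'][2]);d=r(400,284,.109)-st['ee_pos'];print('tool dx,dy',d[0]*np.cos(y)+d[1]*np.sin(y),d[0]*np.sin(y)-d[1]*np.cos(y))
```

```text
plate len 0.32622643683731317 yaw -19.602542949794167
origin [0.4490815 0.0137804]
egg [ 0.52508753 -0.01119504  0.109     ] (np.float64(0.07998001213299703), np.float64(0.0019715934178080965))
foot [ 0.5264506  -0.00769336  0.061     ] (np.float64(0.08008929310818715), np.float64(0.00572763104778027))
pointer [0.54168372 0.0359574  0.02      ] (np.float64(0.07979500411450004), np.float64(0.05195911480549225))
clip [0.49132458 0.05633039 0.02      ] (np.float64(0.025519538917815023), np.float64(0.05425617826717666))
predgrip [ 0.52538694 -0.01339457] (np.float64(0.08100000000000002), np.float64(8.462877227754195e-18))
egg bbox 267 182 [  38   45 1295] [285.92586873 204.85250965]
108 [136 136 135 135 144 161 165 156 165 180 188 196 196 189 171 151 157 154
 148 144 144 145]
112 [137 137 137 142 188 237 242 241 218 120 126 233 244 246 245 230 185 153
 146 144 145 145]
116 [158 157 155 157 186 237 243 243 241 144 106 233 245 246 245 235 181 144
 136 136 134 132]
120 [196 197 198 196 198 240 243 242 241 146 109 233 245 246 245 240 208 197
 196 196 196 197]
124 [129 183 194 193 187 238 242 242 241 147 108 232 244 246 245 242 207 189
 139 130 181 193]
127 [159 186 193 192 193 201 208 211 209 130 106 187 225 229 223 230 199 187
 152 154 184 193]
130 [187 181 138 160 182 187 188 194 195 195 189 186 184 186 188 186 186 187]
132 [180 179 178 179 181 181 183 195 197 196 185 183 181 181 182 183 183 183]
134 [166 167 166 166 167 167 170 191 197 193 172 166 165 165 164 164 165 164]
136 [166 165 166 166 166 166 170 191 196 189 170 165 164 163 163 162 162 162]
tool dx,dy 0.0006072288918985561 0.0013384669490251195
```

The handle axis is at about (0.525,-0.012), the clamp yaw is -19.6° and the line is about 54-55 mm behind the pointer, within the stated range. I'll align and descend.

Request:
carry_out --pt "0 0 0.001 0.01 0 0 0.025" --pt "0 0 0 0.02 0 0 0" --pt "0 0 0 0.025 0 0 0" --pt "0 0 0 0.025 0 0 0" --pt "0 0 0 0.025 0 0 0" --pt "0 0 0 0.018 0 0 0" --pt "0 0 0 0.01 0 0 0" --pt "0 0 0 0.005 0 0 0" --pt "0 0 0 0 0 0 0" --pt "0 0 0 0 0 0 0"

```text
time_s: 15.5
ee_pos: [0.5259, -0.0117, 0.1068]
tcp_rot: [180.0, -0.0, 70.2]
ft_force: [-0.6, -0.3, 0.3]
gripper_width: 1.002
grip_force: 0.0
```

Request:
carry_out --pt "255 0 0 0 0 0 0" --pt "255 0 0 0 0 0 0" --pt "255 0 0 0 0 0 0" --pt "255 0 0 0 0 0 0" --pt "255 0 0 0 0 0 0" --pt "255 0 0 0 0 0 0" --pt "255 0 0 0 0 0 0" --pt "255 0 0 0 0 0 0" --pt "255 0 0 0 0 0 0" --pt "255 0 0 0 0 0 0" --squeeze 60

```text
time_s: 16.33
ee_pos: [0.5244, -0.0112, 0.1072]
tcp_rot: [-179.9, -0.0, 70.3]
ft_force: [-2.9, 1.6, 7.5]
gripper_width: 0.345
grip_force: 59.0
```

Run:
```python
from h import *
st=bot.read_state();W=cal('wrist',st);im=snap('wrist','w9.png');print(st['time_s'],st['ee_pos'],st['tcp_rot'],st['ft_force'])
print('px pointer',proj(W,[.5417,.0360,.02]),'clip',proj(W,[.4913,.0563,.02]))
```

```text
16.3333 [ 0.52441717 -0.01120569  0.10721991] [-1.79926912e+02 -3.70358999e-02  7.02505807e+01] [-2.85377554  1.59054218  7.5116624 ]
px pointer [284.37953205 152.08630163] clip [200.99785582 148.93554456]
```

Gripped (59 N, opening about 29 mm on the egg). I'll pull back slowly along tool -y.

Request:
carry_out --pt "255 0 -0.003 0 0 0 0" --pt "255 0 -0.005 0 0 0 0" --pt "255 0 -0.006 0 0 0 0" --pt "255 0 -0.006 0 0 0 0" --pt "255 0 -0.006 0 0 0 0" --pt "255 0 -0.006 0 0 0 0" --pt "255 0 -0.006 0 0 0 0" --pt "255 0 -0.004 0 0 0 0" --pt "255 0 -0.002 0 0 0 0" --pt "255 0 0 0 0 0 0"

```text
time_s: 17.22
ee_pos: [0.4897, 0.0012, 0.1074]
tcp_rot: [179.3, 0.0, 70.2]
ft_force: [11.4, -6.3, -7.6]
gripper_width: 0.345
grip_force: 60.0
```

Request:
carry_out --pt "255 0 0 0 0 0 0" --pt "255 0 0 0 0 0 0" --pt "255 0 0 0 0 0 0"

```text
time_s: 17.47
ee_pos: [0.49, 0.0011, 0.1074]
tcp_rot: [179.3, 0.0, 70.2]
ft_force: [11.5, -6.2, -6.9]
gripper_width: 0.344
grip_force: 60.1
```

```bash
cat > m.py <<'E'
from h import *
import sys
st=bot.read_state();W=cal('wrist',st);im=snap('wrist',sys.argv[1]);g=cv2.cvtColor(im,cv2.COLOR_RGB2GRAY).astype(int)
print(st['time_s'],st['ee_pos'],st['tcp_rot'],st['ft_force'],st['grip_force'],st['gripper_width'])
c=proj(W,[.4913,.0563,.02]);d=np.array(st['ee_pos'])-[.5244,-.0112,.1072]
p=proj(W,np.array([.5417,.0360,.02])+[d[0],d[1],0]);print('pred clip',c,'pointer',p)
h=cv2.cvtColor(im,cv2.COLOR_RGB2HSV)
# bright clip blob
x,y=int(c[0]),int(c[1]);m=(g>225).astype(np.uint8);m[:,:max(0,x-60)]=0;m[:,x+60:]=0;m[:max(0,y-60)]=0;m[y+40:]=0
n,l,S,ce=cv2.connectedComponentsWithStats(m);print([list(map(int,s)) for s in S[1:] if s[4]>30])
a=min(x,int(p[0]))-25;b=max(x,int(p[0]))+26
for v in range(y-20,y+28,4):print(v,a,*g[v,a:b])
E
python3 m.py w10.png
```

```text
17.4667 [0.48998408 0.00109479 0.10738482] [1.79303828e+02 4.74432381e-02 7.01565359e+01] [11.49987114 -6.18654517 -6.91306725] 60.05453957361169 0.3436428286407124
pred clip [255.18592596 148.6871801 ] pointer [282.48206808 151.86394029]
[[245, 119, 7, 29, 187], [255, 119, 8, 29, 207]]
128 230 109 112 115 117 119 121 124 125 123 124 124 124 123 129 173 238 247 248 247 248 249 247 156 76 112 239 248 250 251 251 250 249 240 177 131 123 122 121 122 123 122 122 123 123 123 123 124 123 124 123 124 124 123 124 124 121 119 120 121 122 121 121 121 121 121 121 121 121 122 121 121 122 123 121 123 122 123 123
132 230 181 182 181 181 182 182 182 182 182 182 182 183 190 191 189 233 246 248 247 247 249 247 156 77 95 210 246 249 250 251 250 249 244 209 193 191 185 184 185 184 183 184 185 184 184 184 186 184 186 193 196 196 196 195 195 197 196 196 197 196 196 196 195 195 194 194 195 194 194 195 195 195 194 193 188 186 187 187
136 230 210 210 210 210 210 210 210 211 210 210 210 211 210 208 190 225 245 247 247 247 249 247 172 87 90 196 244 249 250 250 250 249 246 218 209 211 210 209 210 210 211 210 2
[... 2225 characters left out ...]
 166 166 167 164 165 165 164 164 164 167 181 201 205 206 203 170 159 157 157 156 155 155 156 155 156 154 155 155 154 154 156 162 171 173 174 174 172 164
168 230 176 177 175 176 176 176 175 176 176 176 177 176 176 176 177 177 176 177 177 176 175 176 176 176 176 176 176 177 177 175 163 99 71 70 70 71 70 71 71 71 71 72 70 70 70 71 70 69 69 71 70 71 71 70 70 70 70 70 71 70 70 70 71 71 70 70 70 70 70 70 70 70 73 80 106 100 98 101
172 230 176 175 175 175 174 175 175 174 174 174 174 173 174 174 173 173 174 174 174 175 174 174 174 174 174 175 175 175 171 136 87 70 70 71 71 71 71 71 70 71 71 70 71 71 70 70 70 70 71 71 71 70 69 71 70 70 70 70 70 70 69 69 70 69 70 70 70 70 71 70 70 71 70 73 75 81 91 96
```

Pointer tip is at u≈282.2 and the line's inner end at u≈253.3, so about 18.5 mm remains.

Request:
carry_out --pt "255 0 -0.003 0 0 0 0" --pt "255 0 -0.004 0 0 0 0" --pt "255 0 -0.004 0 0 0 0" --pt "255 0 -0.004 0 0 0 0" --pt "255 0 -0.003 0 0 0 0" --pt "255 0 -0.001 0 0 0 0" --pt "255 0 0 0 0 0 0" --pt "255 0 0 0 0 0 0" --pt "255 0 0 0 0 0 0" --pt "255 0 0 0 0 0 0"

```text
time_s: 18.35
ee_pos: [0.4732, 0.0071, 0.1074]
tcp_rot: [179.2, 0.1, 70.1]
ft_force: [14.2, -8.9, -10.1]
gripper_width: 0.347
grip_force: 60.4
```

```bash
python3 m.py w11.png
```

```text
18.35 [0.47319617 0.00709167 0.10741279] [1.79181860e+02 7.32096459e-02 7.01357722e+01] [ 14.22971834  -8.91692785 -10.11036028] 60.395729126175866 0.34719857909024493
pred clip [282.27460005 148.46526378] pointer [282.16871613 151.80229131]
[[273, 119, 7, 28, 169], [283, 119, 7, 29, 197]]
128 257 110 112 113 114 116 118 115 117 116 117 117 116 117 116 131 209 244 246 246 246 247 246 196 101 79 165 241 247 248 249 249 248 243 177 124 119 118 119 119 119 118 118 118 119 120 120 119 120 120 120 120
132 257 187 187 187 187 186 181 180 181 181 180 180 180 180 180 175 210 243 246 246 246 246 246 196 99 69 129 238 247 248 249 249 248 244 211 192 191 192 192 191 190 185 183 183 183 183 183 183 183 182 183 183
136 257 205 205 205 205 205 205 205 204 204 206 205 205 205 203 189 207 242 246 245 245 246 246 195 100 70 129 238 247 248 248 249 248 245 216 207 206 205 206 207 207 206 206 206 207 206 207 206 207 207 207 207
140 257 204 204 205 205 205 197 116 126 190 203 204 204 203 205 204 208 242 245 245 245 246 246 195 99 69 128 238 247 248 249 249 248 245 215 204 197 117 129 191 204 204 204 203
[... 933 characters left out ...]
70 169 169 169 170 171 169 171 171 172 172 175 193 202 204 204 197 180 174 175 175 174 174 174 174 175 173 173 174 174 173 173 173 173 173 173 173 172 173 172
164 257 170 169 168 169 170 169 168 162 160 159 159 159 159 159 159 159 160 159 159 160 160 154 157 188 200 202 200 186 161 154 154 153 154 153 153 154 153 153 153 154 153 154 154 159 162 168 170 172 171 169 161
168 257 170 170 167 132 82 67 67 68 68 68 68 66 66 67 68 67 67 68 67 68 68 67 68 67 68 67 68 67 68 68 68 68 69 69 68 69 69 68 69 69 69 68 68 69 70 71 78 100 97 96 99
172 257 172 165 118 75 67 67 68 68 68 67 68 67 68 68 67 67 67 67 66 67 67 68 68 68 68 67 68 68 68 68 69 68 68 68 68 68 69 69 68 69 69 69 68 70 69 71 71 75 81 92 96
```

Pointer tip is at u≈282.2 and the line at u≈281.3, so they are aligned to under 1 mm. I'll hold, check that it is steady, and hand in.

Request:
carry_out --pt "255 0 -0.0005 0 0 0 0" --pt "255 0 0 0 0 0 0" --pt "255 0 0 0 0 0 0" --pt "255 0 0 0 0 0 0" --pt "255 0 0 0 0 0 0" --pt "255 0 0 0 0 0 0" --pt "255 0 0 0 0 0 0" --pt "255 0 0 0 0 0 0"

```text
time_s: 19.07
ee_pos: [0.473, 0.0071, 0.1074]
tcp_rot: [179.2, 0.1, 70.1]
ft_force: [15.4, -9.1, -10.7]
gripper_width: 0.348
grip_force: 60.4
```

Run:
```python
from h import *
s=bot.read_state();print(s['ee_pos'],s['grip_force'],s['qvel'].round(2))
print(bot.sign_off())
```

```text
[0.47302532 0.00713226 0.10741275] 60.38866683840752 [-0.    0.01  0.06  0.04 -0.06 -0.04]
the job is handed in; nothing more can be done
None
```

I set the cap open end down in the block's pocket and pulled the jaw back until the pointer was within about 1 mm of the clip line by my camera measurement; I handed the job in at 19 s, still holding the handle with a 60 N grip, and no verdict came back.

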